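# Seat a round flask in the sprung ring and hold it pressed

## Task

Get the flask station ready by taking its loose lid off: tip the lid up by its tab while the opposite edge still rests on the collar, then lift it off and lay it flat on the bench, tab up, without dropping it. Then take the round-bottomed flask from its cork ring, set it upright and central in the station's sprung steel ring and gently press it down so that the ring sinks about 15 mm, short of its stop. Finish while still holding the flask pressed down there; leave the other glassware and the wash bottle where they stand.

Things in the scene. Friction and masses are not known exactly. Their poses are not given: they have to be found in the camera images.
- station: Fixed flask station: white housing 210 x 170 x 50 mm tall (in its own frame x from -120 to +90 mm, y +-85 mm, knobs at -x) carrying an upright grey open collar, outer radius 52 mm, inner radius 48 mm, from 50 to 110 mm height. Origin on the bench under the collar's axis, z up. It stands at different places and yaws.
- mouth (a point): Centre of the collar's top rim, 110 mm above the bench.
- cradle (a joint): How far the sprung ring inside the collar is pressed down, m: 0 up (rest), 0.026 at its hard stop. Spring 400 N/m with 4.8 N preload (about 4 N to start moving, about 10 N at 0.015, including the weight of the flask, which alone does not sink it).
- ring_seat (a point): Centre of the top face of the sprung steel ring (outer radius 44 mm, hole radius 32 mm, 10 mm thick) inside the collar; it moves with the ring. At rest it lies 8 mm below the collar's rim (102 mm above the bench).
- lid: Loose white plastic lid, about 90 g, closing the collar: disc 112 mm across and 5 mm thick on a plug 88 mm across and 5 mm deep that drops loosely into the collar. Origin at the centre of the plug's underside (105 mm above the bench when seated, 0 when it lies on the bench), z up. The upright tab stands near the edge on its -x side.
- lid_tab (a point): Middle of the lid's upright tab, 38 mm from the lid's axis towards its -x, 32 mm above the lid's origin. The tab is 10 mm thick along the lid's y, 26 mm along its x, and rises 34 mm above the disc's top (10 to 44 mm above the lid's origin). At the start the tab is on the side of the robot.
- lid_heel (a point): Point under the disc's edge opposite the tab (lid frame x +52 mm, z +5 mm): the edge about which the lid tips on the collar's rim, 110 mm above the bench when seated.
- flask: Round-bottomed stoppered glass flask, 0.17 to 0.34 kg: bulb 84 mm across, straight neck 32 mm across from 84 to 126 mm above the bottom, narrower grey stopper 26 mm across from 126 to 136 mm. Origin at the bottom of the bulb, z up along the neck. At the start upright in the cork ring, bottom 9 mm above the bench.
- flask_bulb (a point): Centre of the flask's bulb, 42 mm above its bottom. Seated in the sprung ring it lies 27 mm above point ring_seat.
- flask_neck (a point): Point on the axis of the flask's neck, 112 mm above its bottom: a place to grip.
- rest: Fixed cork ring on the bench, 100 mm across, 24 mm tall, in which the flask stands at the start. Origin at the centre of its underside.
- cone_flask: Bystander: conical glass flask, 80 mm across at the foot, 112 mm tall. Origin at its underside. Leave alone.
- beaker: Bystander: white beaker, 72 mm across, 85 mm tall. Origin at its underside. Leave alone.
- wash_bottle: Bystander: white wash bottle, 60 mm across, 150 mm tall. Origin at its underside. Leave alone.
There are look-alikes about, which are no part of the job. Leave any red look-alike of the flask alone.

How it is judged:
On the way, in this order (a step that is already met when the one before it is completed fails the run):
1. the lid is tipped up by more than 0.2 rad while the edge opposite its tab is still at the collar's rim (less than 15 mm above it) (angle between lid's own z axis and vertical between 0.2 and 1.4 rad and height (world z) of lid_heel between 0.095 and 0.125 m and horizontal distance between lid_heel and mouth below 0.07 m and height (world z) of lid_tab above 0.14 m), for 0.1 s.
2. the lid lies flat on the bench, tab up, let go (height (world z) of lid below 0.008 m and angle between lid's own z axis and vertical below 0.1 rad and linear speed of lid below 0.03 m/s and contact force between the fingers and lid below 0.1 N), for 0.2 s.
At the end, for the whole second after the job is handed in: Ring 10 to 22 mm down under the gripped flask (over 5 N), bulb within 8 mm of the ring's axis, 20 to 34 mm above its top, flask still and within 0.17 rad of upright, fingers off the station; lid flat on the bench (0.1 rad, origin below 8 mm), tab up, at rest, untouched (all of step 2 and value of joint cradle between 0.01 and 0.022 m and horizontal distance between flask_bulb and ring_seat below 0.008 m and z of flask_bulb in the frame of ring_seat between 0.02 and 0.034 m and angle between flask's own z axis and vertical below 0.17 rad and contact force between flask and station above 5 N and contact force between the fingers and flask above 2 N and contact force between the fingers and station below 0.5 N and linear speed of flask below 0.02 m/s); the arm keeps its last pose, push and grip.
It fails at once if the flask is pressed on the station with more than 30 N (contact force between flask and station above 30 N).
It fails at once if the lid is dropped (falls freely faster than 0.7 m/s) (linear speed of lid above 0.7 m/s and contact force between the fingers and lid below 0.1 N).
It fails at once if the flask is dropped (falls freely faster than 0.7 m/s) (linear speed of flask above 0.7 m/s and contact force between the fingers and flask below 0.1 N).
It fails at once if a bystander is moved by more than 30 mm or tipped (distance of any of cone_flask, beaker, wash_bottle from where it was at the start of the episode above 0.03 m or angle between any of cone_flask, beaker, wash_bottle's own z axis and vertical above 0.4 rad).
It also fails if it takes over 72 s, if anything falls off the work surface, if the arm or the gripper's body presses on something with over 40 N, if the wrist force passes 120 N, or if a joint passes its speed limit or range.

## Robot

A 6-joint arm with a two-finger parallel gripper is mounted at the origin on the work surface. World frame = base frame: x ahead of the robot, y to its left, z up, the work surface at z = 0. Lengths are in m, angles in rad, forces in N, time in s.
With the tool pointing down it reaches from about 0.35 to 0.95 m from the base axis. Payload 17.4 kg.
Tool frame: the origin (TCP) lies midway between the tips of the shut fingers; the grasp point (between the pads) lies 19 mm behind it; x points along the fingers, y is the direction in which the jaws open and shut, and the axes are right-handed (so a half turn about x gives the same grasp; the last joint's range is limited). The gripper opens to 93 mm and grips with 3 to 60 N. Pads are 15 mm wide; open, the fingers measure 128 mm over their backs; the gripper's body (75 mm by 188 mm) begins 65 mm behind the grasp point.
Start: joints at [1.255, 0.116, 1.442, -0, 1.584, -0.038], TCP at [0.185, 0.649, 0.219] pointing down, gripper open.
Joint ranges: [-2.83, 2.83], [-0.83, 2.19], [0.07, 2.5], [-1.14, 4.28], [0.01, 3], [-2.97, 2.97]. Speed limits (rad/s): [1.89, 1.89, 2.22, 3.14, 3.14, 3.14].

## Interface

Orientations are given as a 3x3 rotation matrix whose columns are the frame's x, y, z axes.
In Python, from station import move_to, move_l, move_j, grip, dwell, inverse_kinematics, grab_frame, PlanningError, hand_in, get_t, get_q, get_qd, get_tau, get_tool_pos, get_eef_rot, get_contact_force, get_wrist_torque, get_width gives the robot as it stands. Calls block until the motion is done:
- move_to(position, orientation): joint-space move of the TCP to a pose.
- move_l(position, ori=None, v=0.15): straight line of the TCP; ori=None keeps the orientation; v is the mean speed in m/s.
- move_j(angles): joint-space move.
- grip(opening, force=None): opening from 0.0 (shut) to 1.0 (fully open); force is the grip in N (None keeps the last); returns when the fingers have stopped.
- dwell(seconds).
- inverse_kinematics(position, orientation): joint angles nearest the present ones, or None.
- grab_frame(name): name is "scene" or "top" or "wrist"; returns a dict with "img" (400x640x3 uint8, red, green, blue), "z_map" (400x640 float32, m along the optical axis (not along the pixel's ray), 0 where there is no reading), "intrinsics" (3x3 intrinsics, pixels), "k1" (the pictures are not rectified: a ray, as slopes to the right and down, at radius r is drawn at 1 + k1 r^2 times it, then the intrinsics apply), "R" (3x3) and "t" (3): a world point X has camera coordinates R X + t. Camera axes: x right, y down, z forward; pixel columns grow to the right and rows downward; lengths in m; the calibration is good to about 2 mm. A picture is of the moment at which its call begins.
A pose or a line that the arm cannot do raises PlanningError and nothing moves.
- hand_in(): hands the job in, once; it reports no verdict.
Readings, each from a call of its own:
- get_t(): time.
- get_q(): joint angles.
- get_qd(): joint speeds.
- get_tau(): joint torques, N m.
- get_tool_pos(): TCP position.
- get_eef_rot(): TCP orientation.
- get_contact_force(): force on the tool from outside, world axes, zero at the start.
- get_wrist_torque(): the same for the moment, N m.
- get_width(): opening from 0.0 (shut) to 1.0 (fully open).
Only numpy, scipy, OpenCV 4.12 (cv2) and the standard library are available. Lean on these libraries where they do the work, as an engineer would, in place of code of your own. Each camera call takes 0.05 s, during which the arm holds its last target.

## Working session

There is one attempt and no reset: what is moved stays moved. The work goes in short steps, each a Python script; the robot and the scene stay as the last script left them, time stands still between calls to the robot, and variables do not carry over. Pictures are saved under pics/ and viewed, and the job is handed in when it is done.

```bash
ls; mkdir -p pics; cat > h.py <<'E'
import numpy as np, cv2
from station import *
def save(n,img): cv2.imwrite('pics/'+n,cv2.cvtColor(img,cv2.COLOR_RGB2BGR))
def ray(f,u,v):
    K=f['intrinsics'];x=(u-K[0,2])/K[0,0];y=(v-K[1,2])/K[1,1]
    a,b=x,y
    for _ in range(20):
        s=1+f['k1']*(a*a+b*b);a,b=x/s,y/s
    R=np.array(f['R']);t=np.array(f['t'])
    return -R.T@t, R.T@np.array([a,b,1.0])
def onplane(f,u,v,z):
    c,d=ray(f,u,v);return c+d*(z-c[2])/d[2]
def atdepth(f,u,v):
    c,d=ray(f,u,v);return c+d*float(f['z_map'][int(v),int(u)])
def cloud(f):
    h,w=f['z_map'].shape;u,v=np.meshgrid(np.arange(w),np.arange(h))
    K=f['intrinsics'];x=(u-K[0,2])/K[0,0];y=(v-K[1,2])/K[1,1];a,b=x,y
    for _ in range(20):
        s=1+f['k1']*(a*a+b*b);a,b=x/s,y/s
    z=f['z_map'];P=np.stack([a*z,b*z,z],-1)
    W=(P-np.array(f['t']))@np.array(f['R']);W[z==0]=np.nan
    return W
E
python3 - <<'E'
from h import *
for n in ['scene','top','wrist']:
    f=grab_frame(n);save(n+'0.png',f['img']);print(n,f['R'],f['t'],f['intrinsics'],f['k1'],(f['z_map']==0).mean())
print(get_t())
E
```

```text
pics
scene [[-0.16140397  0.98688064 -0.00391788]
 [ 0.77906945  0.12497756 -0.61435445]
 [-0.60580487 -0.10221155 -0.78902044]] [ 0.09325196 -0.32207696  1.35650956] [[377.33798704   0.         309.75091374]
 [  0.         377.33798704 199.44752873]
 [  0.           0.           1.        ]] -0.04519106600318644 0.00423046875
top [[-0.01568083 -0.9998487   0.00752921]
 [-0.98413835  0.01410276 -0.17684123]
 [ 0.17670829 -0.0101828  -0.98421059]] [-0.01288812  0.50418336  0.93815284] [[362.57847001   0.         318.60728724]
 [  0.         362.57847001 197.37759161]
 [  0.           0.           1.        ]] -0.07085615252361809 0.0039921875
wrist [[ 0.27311184  0.96197968 -0.0022385 ]
 [ 0.92460789 -0.26185803  0.27664168]
 [ 0.2655375  -0.07762385 -0.96097054]] [-0.6749004  -0.03398979  0.39238656] [[318.95971742   0.         321.6100922 ]
 [  0.         318.95971742 195.48808098]
 [  0.           0.           1.        ]] -0.02032825496286899 0.004046875
0.15
```

View pics/scene0.png

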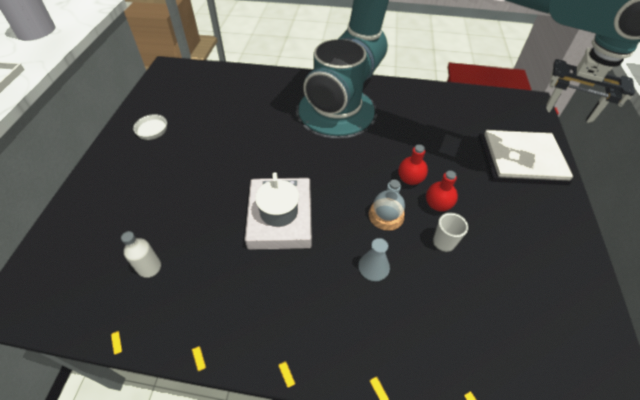

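View pics/top0.png

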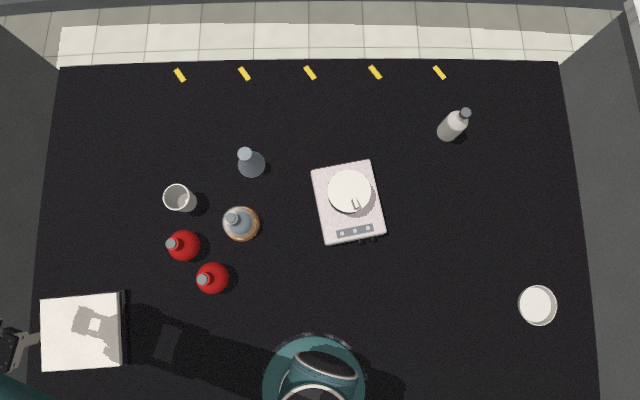

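View pics/wrist0.png

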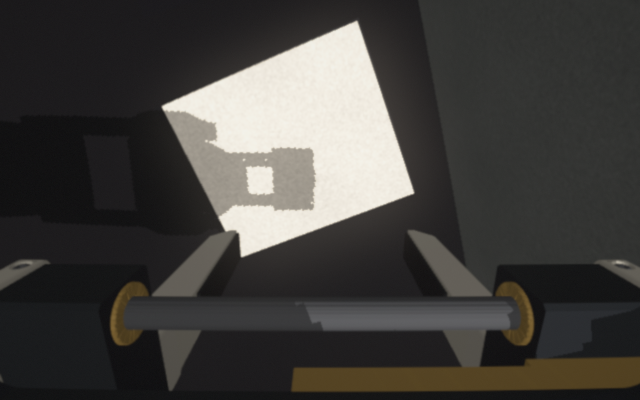

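The top view shows the station with its lid at (349,191), the lid's tab at (355,203) and the clear flask in the cork ring at (240,222). It also shows two red look-alike flasks at (184,246) and (213,278), and a white dish at (537,305) that could pass for a lid. The conical flask is at (250,162), the beaker at (180,198), the wash bottle at (452,125) and a white slab at (80,330). I choose the lid on the collar and the clear flask in the cork.

```bash
python3 - <<'E'
from h import *
T=grab_frame('top');S=grab_frame('scene')
save('cropT.png',cv2.resize(T['img'][130:260,210:400],None,fx=4,fy=4,interpolation=cv2.INTER_CUBIC))
save('cropS.png',cv2.resize(S['img'][150:290,230:420],None,fx=4,fy=4,interpolation=cv2.INTER_CUBIC))
for n,f in(('top',T),('scene',S)):
    W=cloud(f);Z=W[...,2]
    roi=(W[...,0]>0.25)&(W[...,0]<0.8)&(W[...,1]>-0.3)&(W[...,1]<0.15)
    for nm,lo,hi in(('lidtop',.109,.121),('tab',.128,.155),('housing',.044,.056)):
        m=roi&(Z>lo)&(Z<hi);
        nn,lab,st,cen=cv2.connectedComponentsWithStats(m.astype(np.uint8))
        for i in range(1,nn):
            if st[i,4]>8:
                P=W[lab==i];r=cv2.minAreaRect((P[:,:2]*1000).astype(np.float32));c=cv2.minEnclosingCircle((P[:,:2]*1000).astype(np.float32))
                print(n,nm,st[i,4],cen[i].round(),P.mean(0).round(4),'rect',np.round(r[0],1),np.round(r[1],1),round(r[2],1),'circ',np.round(c[0],1),round(c[1],1),'zmax',P[:,2].max().round(3))
E
```

```text
top lidtop 1429 [348. 190.] [ 0.5091 -0.0955  0.1144] rect [507.5 -95.9] [109.4 108.5] 88.7 circ [508.4 -96.3] 55.8 zmax 0.12
top tab 56 [355. 203.] [ 0.471  -0.1071  0.1456] rect [ 472.  -107.7] [25.5  9.7] 16.3 circ [ 472.3 -108.2] 13.1 zmax 0.151
top housing 18 [257. 161.] [0.6082 0.1472 0.0492] rect [608.5 146.1] [ 5.6 23.6] 83.7 circ [608.6 147.6] 11.9 zmax 0.054
top housing 3197 [347. 207.] [ 0.4771 -0.0974  0.0494] rect [492.7 -99.3] [211.4 170. ] 10.3 circ [493.3 -99.5] 131.8 zmax 0.055
scene lidtop 1159 [277. 197.] [ 0.5129 -0.0961  0.1158] rect [509.3 -96.6] [110.6 110.2] 69.2 circ [509.6 -96.5] 57.0 zmax 0.12
scene tab 51 [275. 179.] [ 0.4786 -0.1069  0.1446] rect [ 474.1 -108.2] [25.5  9.9] 17.3 circ [ 474.5 -110. ] 13.0 zmax 0.153
scene housing 2265 [279. 216.] [ 0.522  -0.0913  0.0504] rect [495.6 -99.8] [210.  170.1] 10.5 circ [495.7 -99.7] 131.8 zmax 0.056
scene housing 24 [366. 259.] [0.6177 0.1466 0.0486] rect [616.4 146. ] [29.2  6.5] 3.8 circ [616.3 148.5] 14.6 zmax 0.054
```

```bash
python3 - <<'E'
from h import *
for n in['top','scene']:
    f=grab_frame(n);W=cloud(f)
    roi=(W[...,0]>0.2)&(W[...,0]<0.8)&(W[...,1]>0.05)&(W[...,1]<0.42)&(W[...,2]>0.012)
    nn,lab,st,cen=cv2.connectedComponentsWithStats(roi.astype(np.uint8))
    for i in range(1,nn):
        if st[i,4]>30:
            P=W[lab==i];col=f['img'][lab==i].mean(0);top=P[P[:,2]>np.nanmax(P[:,2])-.012]
            print(n,cen[i].round(),st[i,4],'min',P.min(0).round(3),'max',P.max(0).round(3),'top',top.mean(0).round(3),len(top),col.round())
E
```

```text
top [250. 162.] 610 min [0.573 0.133 0.012] max [0.647 0.207 0.116] top [0.61  0.172 0.111] 161 [112. 117. 120.]
top [178. 198.] 604 min [0.469 0.32  0.012] max [0.539 0.392 0.088] top [0.505 0.357 0.083] 186 [137. 134. 129.]
top [240. 223.] 955 min [0.393 0.15  0.012] max [0.488 0.236 0.146] top [0.44  0.196 0.142] 81 [143. 136. 128.]
top [183. 245.] 808 min [0.34  0.301 0.027] max [0.42  0.379 0.141] top [0.38  0.342 0.135] 101 [145.  50.  48.]
top [212. 277.] 832 min [0.254 0.22  0.035] max [0.334 0.299 0.139] top [0.294 0.261 0.134] 104 [146.  50.  49.]
scene [414. 167.] 783 min [0.271 0.222 0.019] max [0.336 0.305 0.14 ] top [0.297 0.263 0.135] 73 [153.  43.  40.]
scene [443. 193.] 852 min [0.35  0.302 0.02 ] max [0.423 0.382 0.14 ] top [0.383 0.341 0.135] 82 [153.  43.  41.]
scene [388. 206.] 1158 min [0.416 0.149 0.012] max [0.49  0.242 0.146] top [0.444 0.195 0.141] 83 [143. 139. 125.]
scene [450. 231.] 866 min [0.468 0.321 0.012] max [0.541 0.39  0.089] top [0.504 0.356 0.083] 209 [154. 156. 145.]
scene [375. 261.] 858 min [0.593 0.133 0.012] max [0.651 0.209 0.116] top [0.613 0.171 0.113] 186 [117. 130. 131.]
```

View pics/cropT.png

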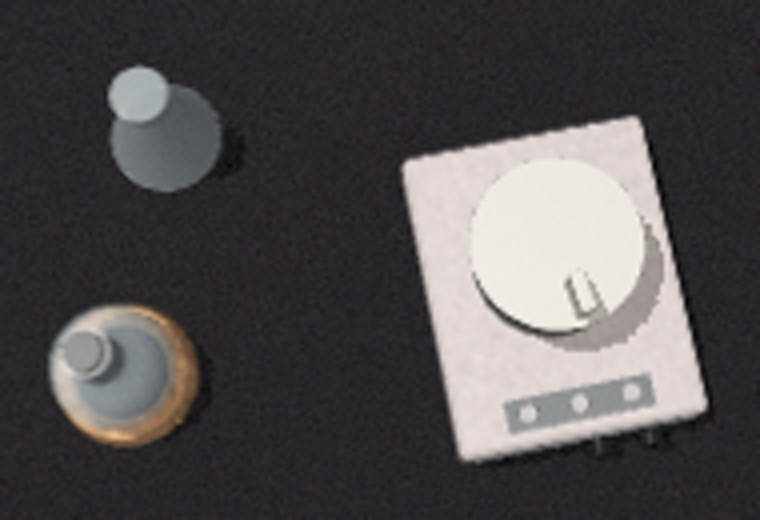

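View pics/cropS.png

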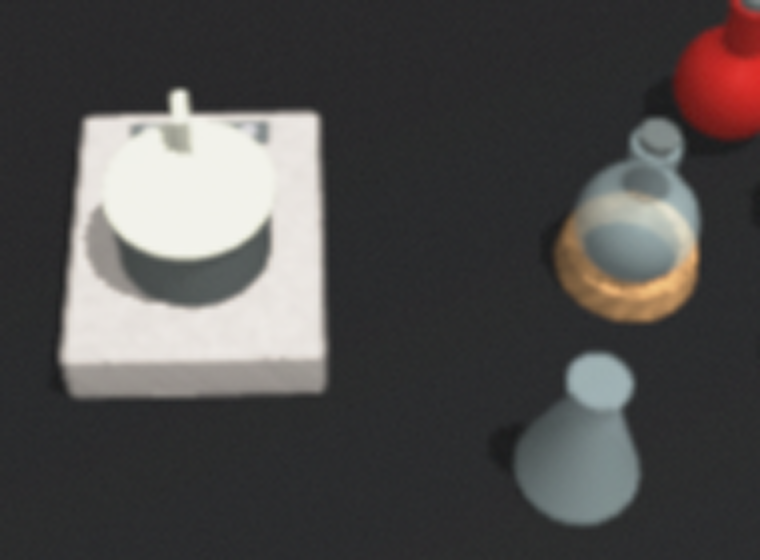

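The crops confirm the choice. The lid sits on the collar with its tab towards the knobs, at crop (580,295), and the clear flask stands in the cork at crop (125,370). Both views agree on these to about 2 mm:
- **Station:** axis (0.509,-0.097), yaw 10.4°. The housing measured 210x170, as given.
- **Lid:** yaw about 17°. The tab is 38 mm from the axis, as given.
- **Flask:** (0.442,0.196), with its top at z 0.145, as given.

Next I grip the tab.

```bash
cat >> h.py <<'E'
AX=np.array([0.509,-0.0968]);LY=np.deg2rad(17.0)
def tool(yaw,tilt=0.0,flip=1):
    # y axis = horizontal dir at yaw+90; tilt>0 rotates about that y (lid tab up)
    y=np.array([-np.sin(yaw),np.cos(yaw),0]);fx=np.array([np.cos(yaw),np.sin(yaw),0])
    x=-np.sin(tilt)*fx+np.array([0,0,-np.cos(tilt)]);y=y*flip
    return np.column_stack([x,y,np.cross(x,y)])
E
python3 - <<'E'
from h import *
print(get_eef_rot().round(2))
u=np.array([np.cos(LY),np.sin(LY)]);p=AX-0.038*u
P=np.array([p[0],p[1],0.122])
for fl in(1,-1):
  for tl in(0,.35):
    print(fl,tl,inverse_kinematics(P+[0,0,.1],tool(LY,tl,fl)))
E
```

```text
[[-0.    0.27  0.96]
 [-0.    0.96 -0.27]
 [-1.   -0.   -0.  ]]
1 0 [-2.77077616e-01 -3.07999619e-01  1.83042243e+00 -4.44089210e-16
  1.61916984e+00 -2.14457992e+00]
1 0.35 [-0.17908678 -0.09308431  1.67660149 -0.16501081  1.8679901  -2.070317  ]
-1 0 [-0.27707762 -0.30799962  1.83042243  0.          1.61916984  0.99701274]
-1 0.35 [-0.17908678 -0.09308431  1.67660149 -0.16501081  1.8679901   1.07127566]
```

```bash
python3 - <<'E'
from h import *
u=np.array([np.cos(LY),np.sin(LY)]);p=AX-0.038*u
P=np.array([p[0],p[1],0.122]);R=tool(LY,0,-1)
move_to(P+[0,0,.10],R)
f=grab_frame('wrist');save('wrist1.png',f['img'])
print(get_t(),get_contact_force().round(2))
W=cloud(f);m=(W[...,2]>.128)&(W[...,2]<.153)&(np.hypot(W[...,0]-p[0],W[...,1]-p[1])<.03)
print(m.sum(),W[m].mean(0).round(4),p, cv2.minAreaRect((W[m][:,:2]*1000).astype(np.float32)))
E
```

```text
3.25 [-0.81  0.35 -0.59]
445 [ 0.4752 -0.1081  0.1479] [ 0.47266042 -0.10791012] ((472.95220947265625, -108.54420471191406), (25.777536392211914, 9.788822174072266), 16.622323989868164)
```

View pics/wrist1.png

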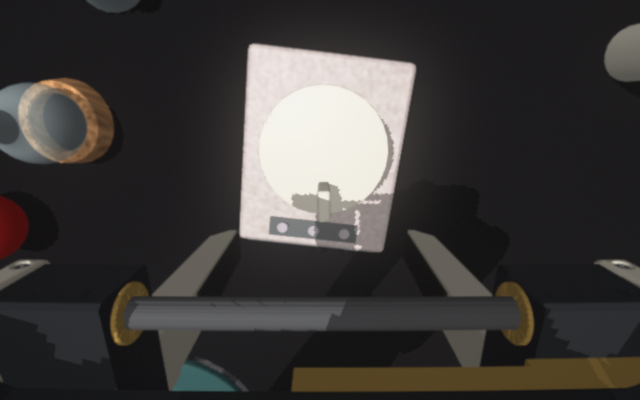

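The wrist view shows the tab at (323,200), centred between the fingers. It measures the tab at (0.473,-0.1085), yaw 16.6°, which agrees within 1 mm. I descend, grip and tip the lid about its heel.

```bash
python3 - <<'E'
from h import *
u=np.array([np.cos(LY),np.sin(LY)]);p=AX-0.038*u
P=np.array([p[0],p[1],0.122]);R=tool(LY,0,-1)
grip(0.5)
move_l(P,R,v=0.08);print('F',get_contact_force().round(2))
grip(0.0,40);print('w',get_width(),get_contact_force().round(2),get_t())
heel=np.array([*(AX+0.052*u),0.110])
d=P-heel; dx=d[:2]@u; dz=d[2]
for th in np.linspace(0.06,0.36,6):
    x=dx*np.cos(th)+dz*np.sin(th);z=dz*np.cos(th)-dx*np.sin(th)
    q=np.array([*(heel[:2]+x*u),heel[2]+z+0.001])
    move_l(q,tool(LY,th,-1),v=0.03)
    print(th.round(2),get_tool_pos().round(4),get_contact_force().round(2),get_t())
dwell(0.2)
f=grab_frame('scene');save('tip_s.png',cv2.resize(f['img'][120:270,200:400],None,fx=4,fy=4))
f=grab_frame('wrist');save('tip_w.png',f['img']);print(get_width(),get_t())
E
```

```text
F [-0.11  0.61  0.43]
w 0.10414349905911091 [-0.63 -0.36  0.19] 6.225
0.06 [ 0.4737 -0.1075  0.1281] [-0.29 -0.3  -0.74] 6.5917
0.12 [ 0.4747 -0.1072  0.1333] [-0.29  0.66 -0.61] 6.925
0.18 [ 0.4762 -0.1068  0.1386] [-0.44  0.27 -1.62] 7.2583
0.24 [ 0.4779 -0.1062  0.1437] [-0.08  0.15 -0.71] 7.5917
0.3 [ 0.48   -0.1056  0.1487] [-0.75  0.01 -0.83] 7.925
0.36 [ 0.4823 -0.1049  0.1536] [ 0.7   0.54 -0.33] 8.2583
0.10577270855971493 8.5583
```

View pics/tip_s.png

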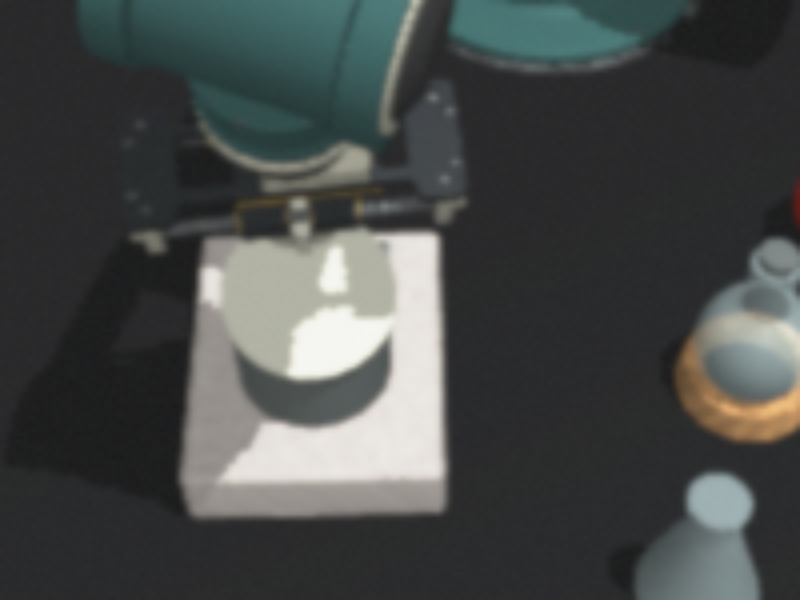

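View pics/tip_w.png

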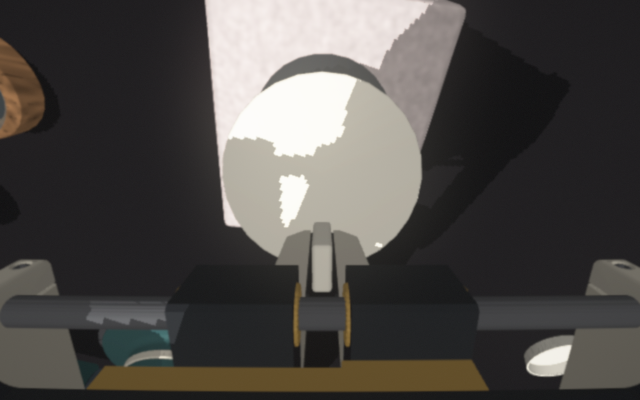

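The wrist view shows the lid gripped at (322,260). The scene crop shows it tipped, with its far edge at about (310,375) near the rim. I'll measure the tilt and the heel height from the depth map.

```bash
cat >> h.py <<'E'
def lidplane(f,box):
    u0,u1,v0,v1=box;W=cloud(f)[v0:v1,u0:u1].reshape(-1,3);W=W[~np.isnan(W).any(1)]
    c=W.mean(0);n=np.linalg.svd(W-c,full_matrices=False)[2][2];n=n*np.sign(n[2])
    return c,n,np.abs((W-c)@n).mean()
E
python3 - <<'E'
from h import *
u=np.array([np.cos(LY),np.sin(LY)])
f=grab_frame('wrist')
c,n,e=lidplane(f,(260,390,110,210));print(c.round(4),n.round(3),'tilt',np.arccos(n[2]),e)
h=AX+.052*u
zt=c[2]-((h-c[:2])@n[:2])/n[2];print('disc top height at heel',zt,'-> heel ~',zt-.005*n[2])
E
```

```text
[ 0.523  -0.0941  0.1318] [0.337 0.104 0.936] tilt 0.36079508686590894 0.0005016053013333654
disc top height at heel 0.11750137318672502 -> heel ~ 0.11282329099036674
```

The tilt is 0.361 rad with the heel at about 0.113 m, so step 1 is met. Now I lift the lid off, level it and carry it to free bench at about (0.42,-0.33).

```bash
python3 - <<'E'
from h import *
p0=get_tool_pos()
move_l(p0+[0,0,.10],v=0.1)
yaw=LY-0.5
T=np.array([0.42,-0.33]);u=np.array([np.cos(yaw),np.sin(yaw)])
R=tool(yaw,0,-1);p=T-0.038*u
move_to(np.array([*p,0.20]),R)
move_l(np.array([*p,0.060]),v=0.12)
print(get_contact_force().round(2),get_tool_pos(),get_t())
f=grab_frame('wrist');save('carry_w.png',f['img'])
c,n,e=lidplane(f,(260,390,110,210));print(c.round(4),n.round(3),e)
f=grab_frame('top');save('carry_t.png',f['img'])
E
```

```text
[-0.07  0.02 -0.39] [ 0.38308692 -0.32260104  0.06076939] 12.0583
[ 0.4295 -0.3334  0.0547] [0.001 0.002 1.   ] 0.000504988902280276
```

View pics/carry_w.png

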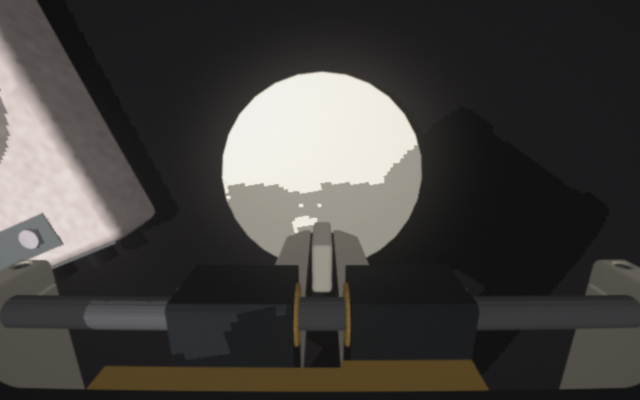

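View pics/carry_t.png

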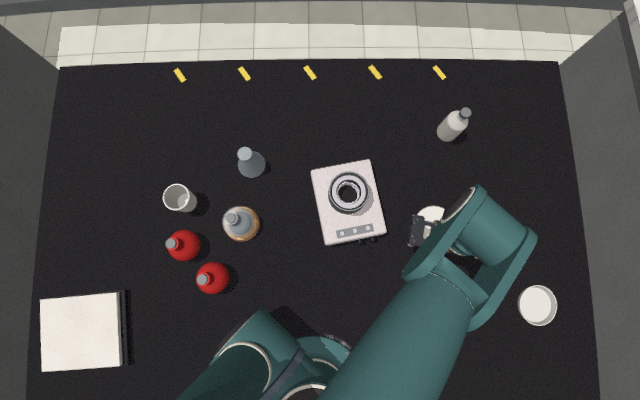

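The wrist view shows the lid level and centred at (322,170) over clear bench. In the top view the uncovered collar and ring are at (347,192). I lower the lid with force checks and release it.

```bash
python3 - <<'E'
from h import *
p=get_tool_pos()
move_l([p[0],p[1],0.020],v=0.06)
dwell(.1);b=np.mean([get_contact_force()[2] for _ in range(5)])
z=0.019
while z>0.012:
    move_l([p[0],p[1],z],v=0.01)
    F=get_contact_force()[2]-b;print(z,round(F,2),get_tool_pos()[2].round(4))
    if F>2.0:break
    z-=0.001
grip(0.35,10);dwell(.2)
print(get_width(),get_t())
move_l([p[0],p[1],0.12],v=0.12)
f=grab_frame('wrist');save('lid_w.png',f['img'])
c,n,e=lidplane(f,(290,350,120,170));print(c.round(4),n.round(3),e)
# flask
T=grab_frame('top');W=cloud(T)
roi=(W[...,2]>.134)&(np.hypot(W[...,0]-.44,W[...,1]-.196)<.03);print('stopper',W[roi].mean(0).round(4))
r=(W[...,2]>.104)&(W[...,2]<.116)&(np.hypot(W[...,0]-AX[0],W[...,1]-AX[1])<.07)
print('rim',r.sum(),cv2.minEnclosingCircle((W[r][:,:2]*1000).astype(np.float32)))
r=(W[...,2]>.096)&(W[...,2]<.1045)&(np.hypot(W[...,0]-AX[0],W[...,1]-AX[1])<.046)
print('ring',r.sum(),W[r].mean(0).round(4))
print(get_t())
E
```

```text
0.019 -0.95 0.0191
0.018 -1.26 0.0179
0.016999999999999998 0.25 0.017
0.015999999999999997 14.08 0.017
0.3524687196779652 14.875
[ 0.4256 -0.329   0.0109] [0.002 0.001 1.   ] 0.0005431004592677941
stopper [0.4399 0.1956 0.1413]
rim 240 ((508.1300354003906, -96.14059448242188), 52.053733825683594)
ring 424 [ 0.5078 -0.096   0.1011]
15.9917
```

View pics/lid_w.png

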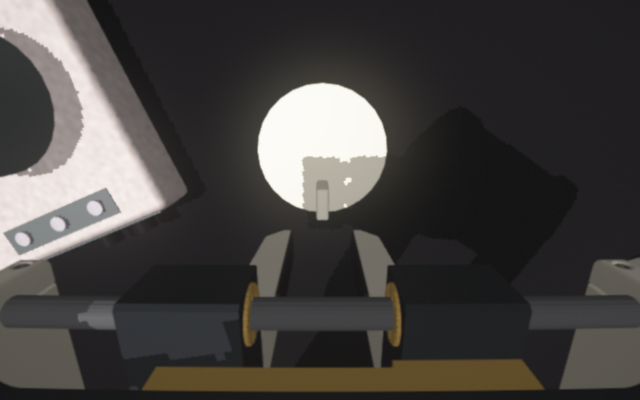

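The lid is flat (top 0.0109 m, tilt 0.002 rad) with its tab at (322,198) and let go. Next I hover over the flask and check it with the wrist camera.

```bash
python3 - <<'E'
from h import *
p=get_tool_pos();move_l([p[0],p[1],0.28],v=0.3)
R=tool(0,0,-1)
q=inverse_kinematics([.442,.1955,.26],R);print(q)
grip(0.8)
move_to([.442,.1955,.26],R)
f=grab_frame('wrist');save('fl_w.png',f['img']);W=cloud(f)
d=np.hypot(W[...,0]-.442,W[...,1]-.1955)
for lo,hi in((.137,.15),(.115,.137),(.05,.09),(.015,.026)):
    r=(W[...,2]>lo)&(W[...,2]<hi)&(d<.06)
    if r.sum()>3:print(lo,r.sum(),W[r].mean(0).round(4),cv2.minEnclosingCircle((W[r][:,:2]*1000).astype(np.float32)))
print(get_t())
E
```

```text
[ 3.63652453e-01 -3.16017328e-01  1.77580075e+00 -4.44089210e-16
  1.68180924e+00  1.93444878e+00]
0.137 592 [0.442  0.1956 0.1428] ((441.0880432128906, 195.5474853515625), 12.941795349121094)
0.115 359 [0.4478 0.1955 0.1305] ((441.08746337890625, 195.4615478515625), 16.051054000854492)
0.05 2667 [0.4528 0.1955 0.0751] ((441.8139343261719, 195.5275421142578), 41.277626037597656)
0.015 558 [0.472  0.195  0.0231] ((441.2842712402344, 195.5609893798828), 47.52021026611328)
19.4583
```

View pics/fl_w.png

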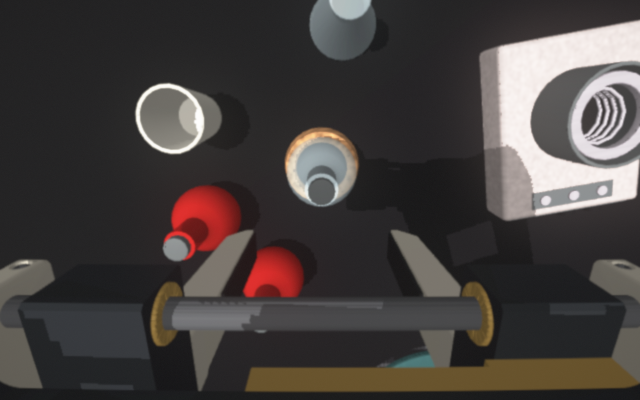

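The wrist view shows the clear flask's stopper at (321,190), centred between the fingers, with the red ones off to the side. The fitted radii are 13, 16 and 41 mm, matching the stopper, neck and bulb, and the centre is (0.441,0.1955). I grip it and lift.

```bash
python3 - <<'E'
from h import *
x,y=.4412,.1955
move_l([x,y,.102],v=0.12)
b=get_contact_force();
grip(0.0,35);print('w',get_width()*93,b.round(2),get_contact_force().round(2))
move_l([x,y,.16],v=0.06)
dwell(.1);print(get_contact_force().round(2))
move_l([x,y,.28],v=0.2)
move_l([.509,-.0965,.28],v=0.2)
dwell(.2)
F=np.mean([get_contact_force() for _ in range(5)],0);print('Fair',F.round(2),'w',get_width()*93,get_t())
f=grab_frame('wrist');save('fl2_w.png',f['img']);W=cloud(f)
d=np.hypot(W[...,0]-.509,W[...,1]+.0965)
for lo,hi in((.105,.114),(.21,.26)):
    r=(W[...,2]>lo)&(W[...,2]<hi)&(d<.065);
    if r.sum()>3:print(lo,r.sum(),W[r].mean(0).round(4),cv2.minEnclosingCircle((W[r][:,:2]*1000).astype(np.float32)))
f=grab_frame('top');save('fl2_t.png',cv2.resize(f['img'][120:280,230:430],None,fx=4,fy=4));W=cloud(f)
f=grab_frame('scene');save('fl2_s.png',cv2.resize(f['img'][70:270,180:400],None,fx=3,fy=3));W=cloud(f)
d=np.hypot(W[...,0]-.509,W[...,1]+.0965)
r=(W[...,2]>.19)&(W[...,2]<.265)&(d<.06);P=W[r]
A=np.c_[2*P,np.ones(len(P))];s=np.linalg.lstsq(A,(P**2).sum(1),rcond=None)[0];print('sphere',len(P),s[:3].round(4),np.sqrt(s[3]+s[:3]@s[:3]))
E
```

```text
w 31.704735887822014 [0.39 0.24 0.52] [ 0.12 -0.79  2.22]
[-1.31  0.44 -1.9 ]
Fair [ 0.1  -0.19 -2.54] w 31.548279134993663 25.4917
0.105 605 [ 0.5408 -0.0986  0.1105] ((511.670654296875, -97.63935852050781), 51.283199310302734)
0.21 4676 [ 0.5325 -0.0957  0.2486] ((511.6548767089844, -96.04064178466797), 40.96950912475586)
sphere 823 [ 0.509  -0.0957  0.2275] 0.04131194085811666
```

View pics/fl2_w.png

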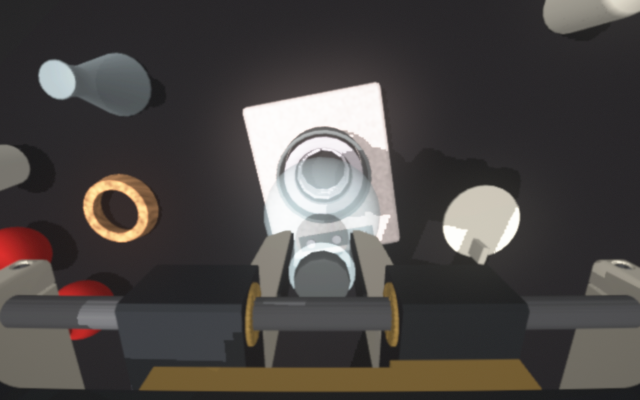

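View pics/fl2_s.png

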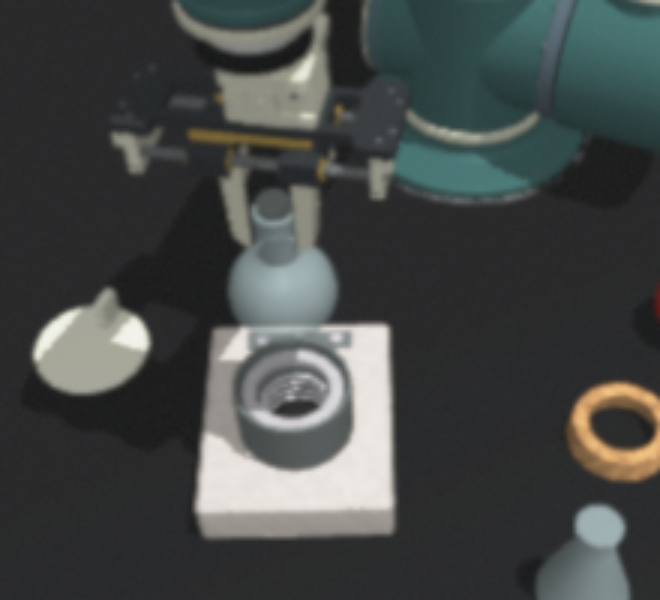

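The flask hangs upright over the collar. The bulb-sphere fit gives (0.509,-0.0957), and 0.2275 m in height against 0.229 expected. In the wrist view the collar is concentric at (323,170). I descend with force checks.

```bash
python3 - <<'E'
from h import *
x,y=.509,-.0967
move_l([x,y,.188],v=0.08);dwell(.2)
b=np.mean([get_contact_force() for _ in range(8)],0);print('base',b.round(2),get_t())
z=.186;zc=None
while z>.1595:
    move_l([x,y,z],v=0.02)
    dwell(.1)
    F=np.mean([get_contact_force() for _ in range(6)],0)-b;za=get_tool_pos()[2]
    print(round(z,4),za.round(4),F.round(2),round(get_width()*93,1))
    if zc is None and F[2]>2.5: zc=za
    if F[2]>8.3 and z<.17 or F[2]>12 or (zc and zc-za>.0155): break
    z-=.0015
print(zc,get_t())
E
```

```text
base [-0.88  0.47 -1.99] 27.1417
0.186 0.186 [ 0.59 -1.03  0.41] 31.6
0.1845 0.1845 [ 1.11 -0.27 -0.19] 31.7
0.183 0.1833 [ 0.87 -1.67  3.61] 31.2
0.1815 0.1816 [ 0.61 -2.6   5.14] 31.8
0.18 0.18 [ 2.06 -3.21  5.46] 31.2
0.1785 0.1785 [ 1.05 -3.92  5.5 ] 31.7
0.177 0.1771 [ 1.17 -2.78  5.84] 31.5
0.1755 0.1756 [ 1.2  -3.56  6.6 ] 31.6
0.174 0.1742 [ 1.25 -3.29  7.62] 31.2
0.1725 0.1728 [ 0.1  -2.45  8.32] 31.4
0.171 0.1713 [ 0.84 -3.24  8.61] 31.5
0.1695 0.1699 [ 0.55 -4.25 10.08] 31.3
0.1832656862398389 31.3417
```

The ring is sinking with a slope of about 430 N/m, but there is a sideways -3.5 N in y and contact came about 2 mm early. The flask is slightly off in +y, so I'll ease it towards -y and look.

```bash
python3 - <<'E'
from h import *
b=np.array([-.88,.47,-1.99])
p=get_tool_pos();z=.1695
for y in(-.0977,-.0987,-.0992):
    move_l([.509,y,z],v=0.01);dwell(.15)
    F=np.mean([get_contact_force() for _ in range(10)],0)-b;print(y,get_tool_pos().round(4),F.round(2))
    if F[1]>-1: break
def sph(f,lo,hi):
    W=cloud(f);d=np.hypot(W[...,0]-.509,W[...,1]+.097);r=(W[...,2]>lo)&(W[...,2]<hi)&(d<.042)
    P=W[r];A=np.c_[2*P,np.ones(len(P))];s=np.linalg.lstsq(A,(P**2).sum(1),rcond=None)[0];return len(P),s[:3].round(4),np.sqrt(s[3]+s[:3]@s[:3]).round(4)
for n in('scene','wrist','top'):
    f=grab_frame(n);print(n,sph(f,.118,.154))
    if n=='scene':save('pr_s.png',cv2.resize(f['img'][130:260,200:360],None,fx=4,fy=4,interpolation=cv2.INTER_CUBIC))
    if n=='wrist':
        save('pr_w.png',f['img']);W=cloud(f);d=np.hypot(W[...,0]-.509,W[...,1]+.097);r=(W[...,2]>.105)&(W[...,2]<.114)&(d>.045)&(d<.065)
        print('rim',r.sum(),cv2.minEnclosingCircle((W[r][:,:2]*1000).astype(np.float32)))
print(get_t())
E
```

```text
-0.0977 [ 0.5091 -0.0976  0.1699] [ 0.36 -1.07  8.33]
-0.0987 [ 0.5091 -0.098   0.1698] [0.7  3.81 9.5 ]
scene (536, array([ 0.5089, -0.0971,  0.1177]), np.float64(0.041))
wrist (5704, array([ 0.5089, -0.0975,  0.1173]), np.float64(0.0415))
rim 1690 ((509.0986022949219, -97.4213638305664), 51.911766052246094)
top (322, array([ 0.5083, -0.0963,  0.1164]), np.float64(0.041))
32.2917
```

View pics/pr_s.png

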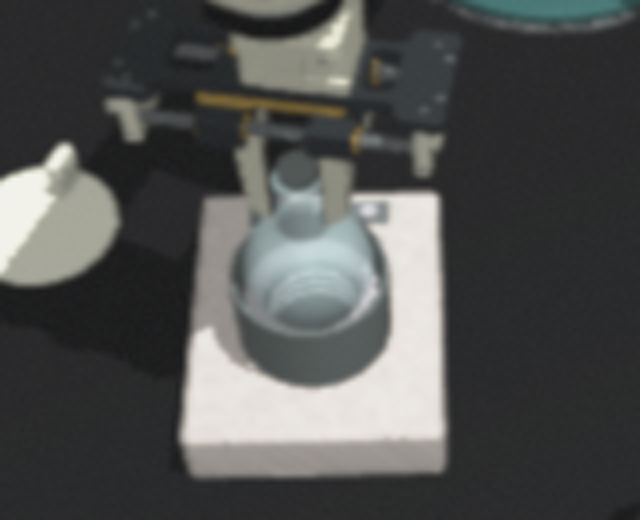

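View pics/pr_w.png

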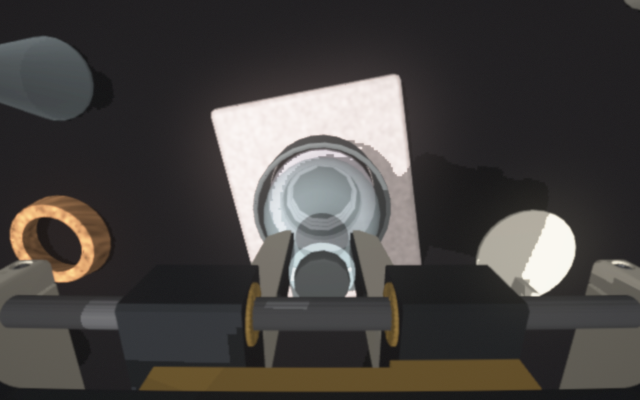

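The bulb is at (0.509,-0.0975,0.1174) and the collar rim at (0.5091,-0.0974), so they are concentric. The ring is about 12 mm down. I back off the side push, press about 2.5 mm more, and check.

```bash
python3 - <<'E'
from h import *
b=np.array([-.88,.47,-1.99])
move_l([.509,-.0979,.1695],v=0.01)
for z in(.1682,.1668):
    move_l([.509,-.0979,z],v=0.01);dwell(.3)
    F=np.mean([get_contact_force() for _ in range(10)],0)-b;print(z,get_tool_pos().round(4),F.round(2))
dwell(.5)
def sph(f,lo,hi):
    W=cloud(f);d=np.hypot(W[...,0]-.509,W[...,1]+.097);r=(W[...,2]>lo)&(W[...,2]<hi)&(d<.042)
    P=W[r];A=np.c_[2*P,np.ones(len(P))];s=np.linalg.lstsq(A,(P**2).sum(1),rcond=None)[0];return len(P),s[:3].round(4),np.sqrt(s[3]+s[:3]@s[:3]).round(4)
for n in('scene','wrist'):
    f=grab_frame(n);print(n,sph(f,.115,.152))
    W=cloud(f)
    if n=='wrist':
        d=np.hypot(W[...,0]-.509,W[...,1]+.097)
        for lo,hi in((.195,.225),(.1,.11)):
            r=(W[...,2]>lo)&(W[...,2]<hi)&(d<.02);print(r.sum(),W[r].mean(0).round(4) if r.sum() else'')
            if lo>.19 and r.sum()>5: print('stopper',cv2.minEnclosingCircle((W[r&(W[...,2]>.202)][:,:2]*1000).astype(np.float32)))
    d=np.hypot(W[...,0]-.42,W[...,1]+.33);r=(d<.056)&(W[...,2]>.005)&(W[...,2]<.016);print('lid disc',r.sum(),W[r].mean(0).round(4),W[r][:,2].std().round(4))
f=grab_frame('top');save('end_t.png',f['img'])
print(get_width()*93,get_tool_pos().round(4),get_t())
E
```

```text
0.1682 [ 0.5091 -0.0977  0.1686] [ 0.32 -0.53  9.9 ]
0.1668 [ 0.5091 -0.0977  0.1673] [-0.06 -0.83  9.95]
scene (541, array([ 0.5091, -0.0971,  0.1155]), np.float64(0.0408))
lid disc 779 [ 0.4241 -0.3286  0.0107] 0.0017
wrist (5799, array([ 0.5089, -0.0974,  0.1149]), np.float64(0.0415))
3877 [ 0.5143 -0.0971  0.2057]
stopper ((511.9327087402344, -97.03126525878906), 18.76621437072754)
0 
lid disc 5787 [ 0.4297 -0.3319  0.0112] 0.0008
31.11986407921556 [ 0.5091 -0.0976  0.1673] 34.3667
```

View pics/end_t.png

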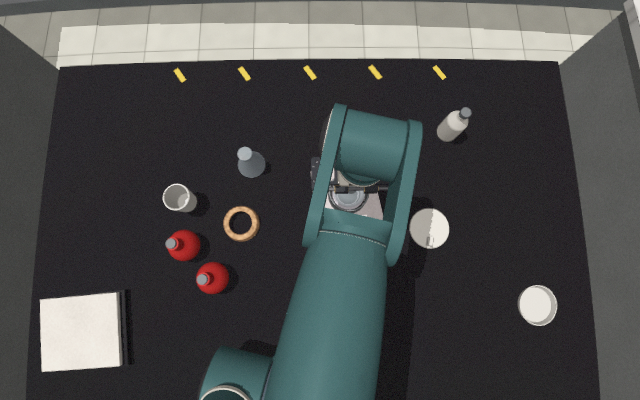

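Bulb at z 0.115 puts the ring about 14 mm down. The force estimate, about 12 N including the flask, suggests up to 18 mm; both are in range. In the top view the lid lies flat at (430,228) and the bystanders are unmoved. I hand in.

```bash
python3 -c "
from h import *
hand_in();print(get_t())"
```

```text
the job is handed in; nothing more can be done
the job is handed in; nothing more can be done
```

I handed the job in at about 34 s, with the flask still gripped and pressed down in the station's ring. The hand-in gives no verdict.

- **Lid:** I tipped it by its tab to 0.36 rad with the opposite edge about 3 mm above the collar's rim. It now lies on the bench near (0.42, -0.33), tab up and let go. It measured level to 0.002 rad just after release, and its top is still at about 0.011 m.
- **Flask:** it is upright, held by the neck at about 35 N. The bulb sits within about 1 mm of the collar's axis, and the last reading showed little side force (under 1 N).
- **Ring depth:** the checks disagreed somewhat. The cameras give about 14 mm, the tool height about 12.7 mm, and the force (about 12 N including the flask) up to about 18 mm. All are within the 10 to 22 mm allowed.
- **First contact:** the flask met the ring 2 to 3 mm high, with about 3.5 N of side force. I shifted it about 1 mm towards -y before pressing further, and the side force dropped.
- **Bystanders:** the conical flask, beaker, wash bottle and red look-alikes appear unmoved in the last top view.

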